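# Snap the food box shut

## Task

The filled food box has its lid on but its four side clips still stick out. Flip them down and press each in against the box until it snaps home: first the two orange clips on the long sides, and only then the two blue ones on the short ends, so that the seal seats evenly. Press by feel and never harder than about 40 N, or a clip will crack, and leave the other things on the table where they are.

Things in the scene. Friction and masses are not known exactly. Their poses are not given: they have to be found in the camera images.
- box: clear food box, immovable; 172 mm along own x, 122 mm along own y, 200 by 150 mm over the lid, top of its blue lid 97 mm up. Origin: centre of underside, on the table. The lid (with clips) has play: up to 8 mm in x and y and 0.03 rad off the box, unreported: look or feel. Mid-side on each side: flat clip, 50 mm wide, 48 mm from hinge to free edge, 4 mm thick; hinges 88 mm up
- clip_long_1 (a joint): orange clip, long side at box +y, hinge 78 mm from box centre if lid centred. 0: sticks outward, 25 deg above level; grows as the free edge swings down; 2.0: flat against the side, closed, a hard stop. Starts within 0.15 of 0. A spring (peak 0.28 to 0.40 N m, near 1.3; differs per clip; plus 0.04 friction) pushes it back open until about 1.9; past 1.94 it snaps home and stays.
- clip_long_2 (a joint): orange clip, long side at box -y, hinge 78 mm from box centre if lid centred. Angle, start and spring as for clip_long_1. Pressing down from above does not finish it: press its outer face, short of the free edge, down and then in against the box side until it stops (pushing level on the free edge of a half-folded clip jams).
- clip_end_1 (a joint): blue clip, short end at box +x, hinge 103 mm from box centre if lid centred. Angle, start and spring as for clip_long_1. The stop is hard: force over 45 N counts as cracked, so stop by feel.
- clip_end_2 (a joint): blue clip, short end at box -x, hinge 103 mm from box centre if lid centred. Angle, start and spring as for clip_long_1.
- spice_jar: bystander: small amber jar with red cap, 48 mm across, 75 mm high, standing near one corner of the box; origin at the centre of its underside. To be left alone.
- dip_pot: bystander: low green pot with white cap, 68 mm across, 45 mm high, standing near another corner of the box; origin at the centre of its underside. To be left alone.
- sauce: bystander: red sauce bottle with a green cap, 60 mm across, 170 mm high; origin at the centre of its underside. To be left alone.
- bowl: bystander: steel mixing bowl, 150 mm across, 60 mm high; origin at the centre of its underside. To be left alone.
- spatula: bystander: spatula 260 mm long lying flat; origin at the middle of its underside. To be left alone.
- can: bystander: steel can with a paper label, 74 mm across, 100 mm high; origin at the centre of its underside. To be left alone.

How it is judged (in metres and radians):
On the way, in this order (a step that is already met when the one before it is completed fails the run):
1. both orange long-side clips are snapped home while both blue end clips are still open (value of joint each of clip_long_1, clip_long_2 above 1.93 rad and value of joint each of clip_end_1, clip_end_2 below 1.5 rad), for 0.1 s.
2. both blue end clips are snapped home as well (value of joint each of clip_long_1, clip_long_2, clip_end_1, clip_end_2 above 1.93 rad), for 0.2 s.
At the end, for the whole second after the job is handed in: All four clips are snapped home (each joint above 1.93 of 2.00 rad) and at rest, and every bystander is within 20 mm of where it started (all of step 2 and velocity of joint clip_long_1 between -0.05 and 0.05 rad/s and velocity of joint clip_long_2 between -0.05 and 0.05 rad/s and velocity of joint clip_end_1 between -0.05 and 0.05 rad/s and velocity of joint clip_end_2 between -0.05 and 0.05 rad/s and distance of each of spice_jar, dip_pot, sauce, bowl, spatula, can from where it was at the start of the episode below 0.02 m); the robot touches nothing.
It fails at once if a finger or the arm presses on anything with more than 45 N (a clip cracks) (contact force between any of the fingers, the arm and anything else above 45 N).
It fails at once if a bystander is moved by more than 20 mm (distance of any of spice_jar, dip_pot, sauce, bowl, spatula, can from where it was at the start of the episode above 0.02 m).
It also fails if it takes over 58 s, if anything falls off the work surface, if the arm or the gripper's body presses on something with over 40 N, if the wrist force passes 120 N, or if a joint passes its speed limit or range.

## Robot

A 6-joint arm with a two-finger parallel gripper is mounted at the origin on the work surface. World frame = base frame: x ahead of the robot, y to its left, z up, the work surface at z = 0. Lengths are in mm, angles in rad, forces in N, time in s.
With the tool pointing down it reaches from about 300 to 775 mm from the base axis. Payload 14.6 kg.
Tool frame: the origin (TCP) lies at the very end of the fingers, on their centre line; the grasp point (between the pads) lies 19 mm behind it; z points along the fingers, y is the line along which they close (so a half turn about z gives the same grasp; the last joint's range is limited). The gripper opens to 94 mm and grips with 3 to 60 N. Pads are 16 mm wide; open, the fingers measure 119 mm over their backs; the gripper's body (75 mm by 177 mm) begins 78 mm behind the grasp point.
Start: joints at [1.264, 0.3, 1.521, -0, 1.321, -0.067], TCP at [130.627, 534.252, 178.446] pointing down, gripper open.
Joint ranges: [-3.03, 3.03], [-0.79, 2.21], [0.23, 2.52], [-1.04, 4.18], [0, 3.07], [-2.55, 2.55]. Speed limits (rad/s): [2.22, 2.22, 2.57, 3.14, 3.14, 3.14].

## Interface

Orientations are given as [roll, pitch, yaw] about the fixed x, y, z axes, in that order (R = Rz(yaw) Ry(pitch) Rx(roll)).
In Python, from cell import manip gives the robot as it stands.
- The arm moves only by the tool servo_tool, never from a script. Its argument "motion" is a list that holds one entry, the list of rows, each a list of 7 numbers: the shift along the world's x, y, z as a fraction of full scale, then the turn, a rotation vector about the world's x, y, z as a fraction of full scale, then the closure, from 0 (fully open) to 1 (shut). In form: [[[x, y, z, rx, ry, rz, gripper], ...]]. A call has 1 to 10 rows; each row is the pose to reach, as a shift and turn from the pose commanded when the call began, turning the shorter way round; what a row does not reach only later rows make up. Full scale, the value 1, is 0.5 m for a shift and pi rad for a turn. A row lasts 1/10 s, in which the tool goes at most 50 mm and 8.59 degrees, less where a joint would pass 70% of its speed; a pose out of reach is approached as far as the arm can. A call with a number of a shift or a turn outside -1 to 1 is refused whole. A call with a gripper value outside its range is refused whole. The fingers move at their own pace and stop on an object; "newtons" is the grip in N (left out, the last holds). Time passes only in rows, so rows that repeat a pose let the fingers close. It gives the time, the measured TCP pose, the force, the opening and the grip force at its end, in the units of the state.
- manip.read_state(): the state, without advancing time (a new reading comes with each control period).
- manip.camera(name): name is "scene" or "top"; returns a dict with "frame" (480x640x3 uint8, red, green, blue), "range_z" (480x640 float32, mm along the optical axis (not along the pixel's ray), 0 where there is no reading), "vfov" (degrees; the focal length in pixels is half the picture's height over the tangent of half this angle, whatever the lens; pixels are square), "cx", "cy" (the principal point, pixels), "cam_to_world" (4x4, takes a point from camera to world coordinates). Camera axes: x right, y down, z forward; pixel columns grow to the right and rows downward; lengths in mm; the calibration is good to about 2 mm. A picture is of the moment at which its call begins.
- manip.sign_off(): hands the job in; it is judged then, once.
The state is a dict: "clock": time; "joints": joint angles; "qd": joint speeds; "effort": joint torques, N m; "eef_pos": TCP position; "eef_rot": TCP orientation; "wrist_force": force on the tool from outside, world axes, zero at the start; "moment": the same for the moment, N m; "finger_gap": finger opening in mm; "finger_force": force on a finger pad.
Only numpy, scipy, OpenCV 4.12 (cv2) and the standard library are available. Lean on these libraries where they do the work, as an engineer would, in place of code of your own. Each camera call takes 0.05 s, during which the arm holds its last target. There are 200 camera calls.

## Working session

There is one attempt and no reset: what is moved stays moved. The work goes in short steps, Python scripts to look and compute and a tool call to move; the robot and the scene stay as the last step left them, time stands still between calls to the robot, and variables do not carry over. Pictures are saved under pics/ and viewed, at most 10 in all, crops included, and the job is handed in when it is done.

Besides the shell and the picture viewer there is one more tool, called after "Call:" by a JSON object that holds its "name" and its "arguments". servo_tool: Moves the arm, as the interface text tells. Its arguments: {"type":"object","properties":{"motion":{"type":"array"},"newtons":{"type":"number"}},"required":["motion"]}

```bash
mkdir -p pics; ls; cat > h.py <<'E'
import numpy as np, cv2
from cell import manip
def pts(c):
    f=240/np.tan(np.radians(c["vfov"])/2); v,u=np.mgrid[0:480,0:640]; z=c["range_z"]
    P=np.stack([(u-c["cx"])/f*z,(v-c["cy"])/f*z,z,np.ones_like(z)],-1)@np.array(c["cam_to_world"]).T
    return P[...,:3]
E
python3 - <<'E'
from h import *
for n in("scene","top"):
    c=manip.camera(n); cv2.imwrite(f"pics/{n}0.png",c["frame"][...,::-1]); np.savez(f"{n}0.npz",**c)
    print(n,c["vfov"],c["cx"],c["cy"],np.round(c["cam_to_world"],2).tolist())
print(manip.read_state())
E
```

```text
pics
scene 51.167648323722105 322.5906478953651 241.52648805345157 [[-0.87, 0.28, -0.4, 1080.42], [0.49, 0.48, -0.73, 951.33], [-0.01, -0.83, -0.55, 803.54], [0.0, 0.0, 0.0, 1.0]]
top 45.11998011913168 329.6042952689592 242.8960536558083 [[0.01, -1.0, 0.07, 424.88], [-1.0, -0.01, 0.0, -9.95], [-0.0, -0.07, -1.0, 1905.41], [0.0, 0.0, 0.0, 1.0]]
{'clock': 0.1, 'joints': array([ 1.26442589e+00,  3.00427896e-01,  1.52152219e+00, -5.24971977e-05,
        1.32071785e+00, -6.65746953e-02]), 'qd': array([-0.00041471, -0.00236591, -0.0030212 ,  0.00150774, -0.00186141,
        0.00025241]), 'effort': array([ 2.83126261e-03, -5.32632315e+01, -3.53278112e+01,  7.09755393e-02,
        2.35694333e-02, -5.42250609e-05]), 'eef_pos': array([130.54902167, 534.00119815, 177.93496238]), 'eef_rot': array([-3.14051637e+00, -2.07958939e-05,  2.90180992e+00]), 'wrist_force': array([ 0.71373799, -0.22477836, -0.17692509]), 'moment': array([-0.01404769,  0.00361501, -0.03348167]), 'finger_force': 0.0, 'finger_gap': 93.86141608352953}
```

View pics/top0.png

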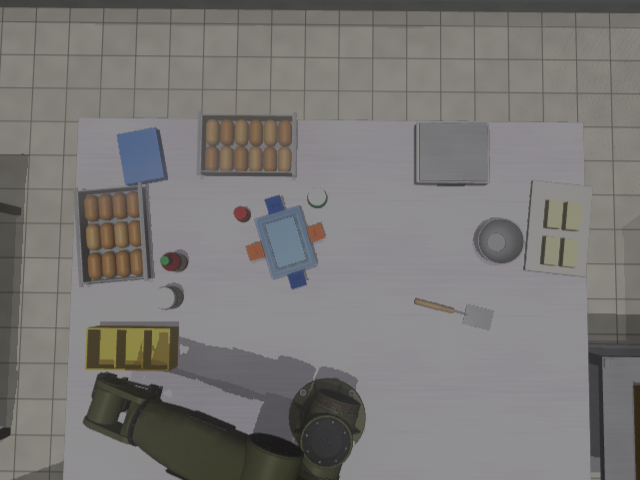

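View pics/scene0.png

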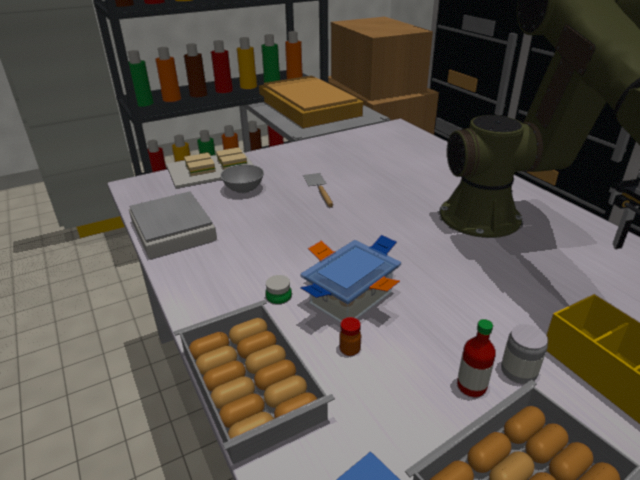

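Top view: the lid is centred near (286,242), with orange clips at (256,251) and (316,233) and blue clips at (275,205) and (297,279). The jar is at (242,214) and the pot at (317,197).

```bash
python3 - <<'E'
from h import *
T=dict(np.load("top0.npz")); S=dict(np.load("scene0.npz"))
for n,c in(("top",T),("scene",S)):
    P=pts(c); h=cv2.cvtColor(c["frame"],cv2.COLOR_RGB2HSV); H,s,V=h[...,0],h[...,1],h[...,2]
    ok=(np.hypot(P[...,0]-570,P[...,1]-110)<230)
    lid=ok&(abs(P[...,2]-95)<7)&(H>95)&(H<125)&(s>60)&(s<190)
    lid=cv2.morphologyEx(lid.astype(np.uint8),cv2.MORPH_OPEN,np.ones((9,9)))
    q=P[lid>0][:,:2].astype(np.float32); r=cv2.minAreaRect(q); print(n,"lid",r,np.median(P[lid>0][:,2]),np.round(cv2.boxPoints(r)).tolist())
    for name,m in(("orange",(H>4)&(H<18)&(s>170)&(V>120)),("blue",(H>100)&(H<125)&(s>195)),("red/amber",((H<4)|(H>172))&(s>150)),("green",(H>45)&(H<85)&(s>120))):
        k,L,st,ce=cv2.connectedComponentsWithStats((m&ok&(P[...,2]>8)).astype(np.uint8))
        for i in range(1,k):
            if st[i,4]>15:
                p=P[L==i]; r=cv2.minAreaRect(p[:,:2].astype(np.float32))
                print(name,st[i,4],np.round(ce[i]),"mean",p.mean(0).round(1),"z",np.percentile(p[:,2],[5,95]).round(),"rect",np.round(r[0]),np.round(r[1]),round(r[2]))
E
```

```text
top lid ((0.0, 0.0), (0.0, 0.0), 0.0) nan [[0.0, 0.0], [0.0, 0.0], [0.0, 0.0], [0.0, 0.0]]
scene lid ((558.0189819335938, 137.49301147460938), (206.11578369140625, 149.5795440673828), 18.049612045288086) 94.36387430643856 [[437.0, 177.0], [483.0, 34.0], [679.0, 98.0], [633.0, 241.0]]
orange 240 [321. 250.] mean [590.6  42.3  97.2] z [ 90. 104.] rect [590.  43.] [50. 45.] 21
orange 214 [384. 284.] mean [531.  231.7  97. ] z [ 89. 104.] rect [529. 232.] [51. 50.] 14
blue 224 [383. 245.] mean [441.6 100.   97.5] z [ 90. 105.] rect [442. 100.] [47. 46.] 17
blue 186 [316. 290.] mean [676.  177.2  98.1] z [ 90. 107.] rect [677. 175.] [46. 51.] 16
red/amber 285 [350. 326.] mean [655.6 288.6  72.4] z [64. 76.] rect [654. 285.] [43. 38.] 58
green 176 [278. 296.] mean [721.2  63.3  17. ] z [ 9. 24.] rect [720.  59.] [35. 60.] 69
  return _methods._mean(a, axis=axis, dtype=dtype,
  ret = ret.dtype.type(ret / rcount)
```

```bash
python3 - <<'E'
from h import *
c=dict(np.load("top0.npz")); f=240/np.tan(np.radians(c["vfov"])/2); M=c["cam_to_world"]
v,u=np.mgrid[0:480,0:640]
d=np.stack([(u-c["cx"])/f,(v-c["cy"])/f,np.ones(u.shape)],-1)@M[:3,:3].T
def plane(z): return M[:3,3]+d*((z-M[2,3])/d[...,2])[...,None]
print("rng",c["range_z"][242,286],pts(c)[242,286],plane(97)[242,286])
h=cv2.cvtColor(c["frame"],cv2.COLOR_RGB2HSV);H,s,V=h[...,0],h[...,1],h[...,2]
print(h[242,286],h[215,270],h[251,256],h[205,275])
roi=(u>230)&(u<340)&(v>180)&(v<300)
for n,m,z in(("lid",(H>90)&(H<125)&(s>40)&(s<190),97),("orange",(H<18)&(s>120)&(u>246),98),("blue",(H>100)&(s>190),98),("jar",((H<8)|(H>172))&(s>150)&(u<250),75),("potcap",(H>35)&(H<90)&(s>50),40)):
    m=(m&roi).astype(np.uint8)
    if n=="lid": m=cv2.morphologyEx(m,cv2.MORPH_OPEN,np.ones((5,5)))
    P=plane(z);k,L,st,ce=cv2.connectedComponentsWithStats(m)
    for i in range(1,k):
        if st[i,4]>20:
            p=P[L==i][:,:2].astype(np.float32); r=cv2.minAreaRect(p); print(n,st[i,4],ce[i].round(),p.mean(0).round(1),np.round(r[0],1),np.round(r[1]),round(r[2],1))
E
```

```text
rng 1817.9291 [557.03586563 135.56543241  92.93370082] [556.73937148 135.23897709  97.        ]
[103  63 141] [107  69 126] [  9 138 137] [112 114  96]
lid 3457 [285. 242.] [557.8 137.4] [559.4 137.8] [297. 149.] 17.8
orange 212 [315. 232.] [588.   43.5] [588.7  43.9] [47. 45.] 19.0
orange 219 [255. 251.] [527.9 231.4] [527.1 231.3] [47. 47.] 19.1
potcap 35 [318. 205.] [684.2  38.1] [687.3  39.6] [24. 59.] 6.9
```

Call:
{"name": "servo_tool", "arguments": {"motion": [[[0.2, -0.15, 0.04, 0, 0, -0.1, 1], [0.4, -0.3, 0.04, 0, 0, -0.2, 1], [0.786, -0.58, 0.0, 0, 0, -0.324, 1], [0.786, -0.58, 0.0, 0, 0, -0.324, 1], [0.786, -0.58, 0.0, 0, 0, -0.324, 1], [0.786, -0.58, 0.0, 0, 0, -0.324, 1], [0.786, -0.58, 0.0, 0, 0, -0.324, 1], [0.786, -0.58, 0.0, 0, 0, -0.324, 1], [0.786, -0.58, 0.0, 0, 0, -0.324, 1], [0.786, -0.58, 0.0, 0, 0, -0.324, 1]]], "newtons": 10}}

```text
clock: 1.1
eef_pos: [525.3, 242.1, 178.0]
eef_rot: [-3.141, 0.0, 1.883]
wrist_force: [-0.2, 0.3, -0.9]
finger_gap: 17.5
finger_force: 0.0
```

Call:
{"name": "servo_tool", "arguments": {"motion": [[[0, 0, -0.05, 0, 0, 0, 1], [0, 0, -0.09, 0, 0, 0, 1], [0, 0, -0.09, 0, 0, 0, 1], [0, 0, -0.102, 0, 0, 0, 1], [0, 0, -0.114, 0, 0, 0, 1], [0, 0, -0.126, 0, 0, 0, 1], [0, 0, -0.138, 0, 0, 0, 1], [0, 0, -0.15, 0, 0, 0, 1], [0, 0, -0.15, 0, 0, 0, 1]]]}}

```text
clock: 2.0
eef_pos: [523.3, 244.1, 102.5]
eef_rot: [-3.14, 0.0, 1.884]
wrist_force: [0.2, -1.2, -0.1]
finger_gap: 0.7
finger_force: 0.0
```

```bash
python3 - <<'E'
from h import *
c=manip.camera("scene"); f=c["frame"][180:360,240:460,::-1]
cv2.imwrite("pics/s1.png",cv2.resize(f,None,fx=3,fy=3))
s=manip.read_state();print(s["eef_pos"],s["wrist_force"],s["finger_gap"],s["joints"].round(2))
E
```

```text
[523.46604391 244.21733804 103.09665976] [-0.41593844  0.84783693 -0.49503383] 0.44230320469740725 [ 0.37  0.43  1.52 -0.    1.19  0.06]
```

View pics/s1.png

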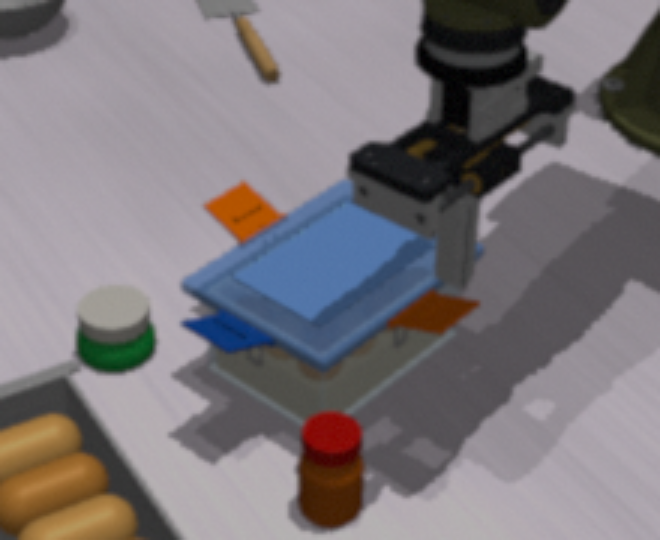

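The closed fingers, tip near (455,285), stand right over the outer part of the +y orange clip at (435,310). I'll press it down along its arc.

Call:
{"name": "servo_tool", "arguments": {"motion": [[[0, 0, -0.012, 0, 0, 0, 1], [0, 0, -0.023, 0, 0, 0, 1], [-0.0006, 0.002, -0.031, 0, 0, 0, 1], [-0.0012, 0.0038, -0.039, 0, 0, 0, 1], [-0.0018, 0.0055, -0.047, 0, 0, 0, 1], [-0.0023, 0.007, -0.056, 0, 0, 0, 1], [-0.0009, 0.0029, -0.065, 0, 0, 0, 1], [-0.0009, 0.0029, -0.065, 0, 0, 0, 1]]]}}

```text
clock: 2.85
eef_pos: [523.2, 245.5, 70.5]
eef_rot: [-3.141, 0.0, 1.884]
wrist_force: [0.4, -0.4, 1.1]
finger_gap: 0.4
finger_force: 0.5
```

```bash
cat >> h.py <<'E'
C=np.array([558,137.5]);a=0.313
def clips(view="scene"):
    c=manip.camera(view);P=pts(c);h=cv2.cvtColor(c["frame"],cv2.COLOR_RGB2HSV);H,s=h[...,0],h[...,1]
    q=P[...,:2]-C;X=q@[np.cos(a),np.sin(a)];Y=q@[-np.sin(a),np.cos(a)]
    for n,m in(("orange",(H>4)&(H<18)&(s>120)),("blue",(H>100)&(H<125)&(s>195))):
        k,L,st,ce=cv2.connectedComponentsWithStats((m&(np.hypot(X,Y)<170)&(P[...,2]>30)).astype(np.uint8))
        for i in range(1,k):
            if st[i,4]>12:
                g=L==i;print(n,st[i,4],"X",np.percentile(X[g],[3,97]).round(),"Y",np.percentile(Y[g],[3,97]).round(),"z",np.percentile(P[g][:,2],[3,97]).round())
    s=manip.read_state();q=s["eef_pos"][:2]-C;print("tcp lid",q@[np.cos(a),np.sin(a)],q@[-np.sin(a),np.cos(a)],s["eef_pos"][2],s["wrist_force"],s["moment"])
    return c
E
python3 - <<'E'
from h import *
c=clips(); f=c["frame"][180:360,240:460,::-1]
cv2.imwrite("pics/s2.png",cv2.resize(f,None,fx=3,fy=3))
E
```

```text
orange 267 X [-22.  24.] Y [-122.  -80.] z [ 89. 105.]
orange 207 X [-19.  27.] Y [ 76. 123.] z [88. 98.]
blue 184 X [104. 146.] Y [-21.  22.] z [ 89. 106.]
tcp lid 0.16617254318216043 113.4441274957409 70.73849312442688 [0.44629163 0.62412806 1.29651821] [0.05004652 0.03159069 0.01310417]
```

View pics/s2.png

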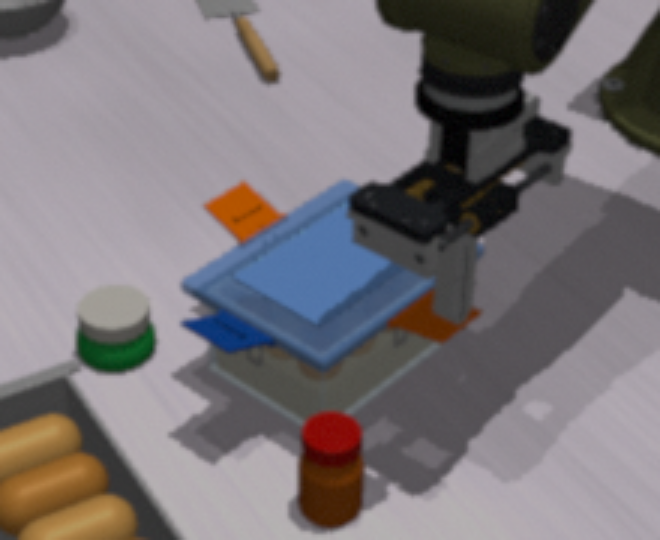

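```bash
python3 - <<'E'
from h import *
c=manip.camera("scene");P=pts(c)
q=P[...,:2]-C;X=q@[np.cos(a),np.sin(a)];Y=q@[-np.sin(a),np.cos(a)]
for v in range(274,298,2):
    print(v,[(u,int(X[v,u]),int(Y[v,u]),int(P[v,u,2]),c["frame"][v,u].tolist()) for u in(376,384,391,396)])
E
```

```text
274 [(376, -19, 57, 91, [72, 90, 120]), (384, -29, 73, 93, [65, 81, 106]), (391, 12, 121, 141, [70, 70, 72]), (396, -2, 124, 134, [69, 68, 69])]
276 [(376, -11, 64, 93, [78, 97, 126]), (384, -24, 77, 92, [72, 57, 57]), (391, 13, 122, 136, [71, 71, 71]), (396, -7, 121, 124, [69, 69, 69])]
278 [(376, -5, 68, 92, [82, 106, 138]), (384, -20, 80, 90, [83, 54, 39]), (391, 12, 122, 130, [70, 70, 70]), (396, -5, 122, 120, [72, 70, 71])]
280 [(376, 0, 73, 93, [65, 82, 112]), (384, 15, 105, 118, [82, 57, 44]), (391, 10, 120, 123, [73, 72, 73]), (396, -5, 123, 115, [75, 75, 76])]
282 [(376, 4, 76, 91, [89, 47, 35]), (384, 12, 103, 110, [81, 63, 54]), (391, 13, 123, 121, [72, 71, 72]), (396, -7, 122, 108, [76, 71, 68])]
284 [(376, 6, 78, 87, [94, 42, 1]), (384, 1, 96, 94, [87, 47, 26]), (391, 10, 121, 112, [71, 72, 72]), (396, -17, 116, 94, [83, 54, 40])]
286 [(376, 15, 85, 90, [92, 42, 3]), (384, 5, 100, 92, [92, 41, 2]), (391, 10, 122, 107, [70, 68, 66]), (396, -8, 123, 97, [95, 53, 31])]
288 [(376, 20, 88, 89, [91, 40, 0]), (384, 13, 105, 94, [91, 39, 0]), (391, 5, 119, 97, [88, 45, 20]), (396, -107, 59, -2, [103, 93, 95])]
290 [(376, 22, 90, 85, [82, 55, 40]), (384, 20, 110, 95, [92, 41, 1]), (391, 10, 122, 96, [94, 48, 23]), (396, -97, 65, 0, [89, 84, 90])]
292 [(376, -20, 59, 37, [76, 77, 72]), (384, 25, 115, 95, [93, 44, 14]), (391, -84, 60, -1, [83, 75, 77]), (396, -91, 70, 0, [86, 81, 86])]
294 [(376, -20, 60, 31, [82, 81, 74]), (384, -54, 60, 11, [98, 97, 97]), (391, -80, 63, -2, [83, 80, 84]), (396, -82, 76, 2, [87, 84, 87])]
296 [(376, -22, 59, 23, [81, 82, 75]), (384, -57, 58, 2, [99, 103, 107]), (391, -71, 70, 0, [84, 81, 85]), (396, -79, 79, 0, [85, 82, 86])]
```

The depth image shows the closed fingertips ending about 26 mm above the reported TCP (z≈97 against 71), just touching the clip. I'll carry on with that offset, going by feel.

Call:
{"name": "servo_tool", "arguments": {"motion": [[[0, 0, -0.01, 0, 0, 0, 1], [0, 0, -0.02, 0, 0, 0, 1], [-0.0006, 0.0019, -0.03, 0, 0, 0, 1], [-0.0014, 0.0043, -0.043, 0, 0, 0, 1], [-0.0014, 0.0043, -0.043, 0, 0, 0, 1]]]}}

```text
clock: 3.45
eef_pos: [523.1, 247.9, 49.4]
eef_rot: [3.14, 0.0, 1.884]
wrist_force: [1.4, 1.3, 7.5]
finger_gap: 0.6
finger_force: 3.0
```

```bash
python3 - <<'E'
from h import *
c=clips(); f=c["frame"][220:320,320:440,::-1]
cv2.imwrite("pics/s3.png",cv2.resize(f,None,fx=5,fy=5))
E
```

```text
orange 266 X [-22.  24.] Y [-121.  -81.] z [ 89. 105.]
orange 231 X [-10.  26.] Y [ 76. 119.] z [70. 90.]
blue 36 X [-138.   40.] Y [-21.  94.] z [ 91. 217.]
blue 184 X [103. 146.] Y [-22.  22.] z [ 89. 107.]
tcp lid 0.8661345047979747 115.86916625076383 49.62383158894997 [2.13658315 1.47387978 6.16034395] [ 0.27214359 -0.21556215 -0.00051436]
```

View pics/s3.png

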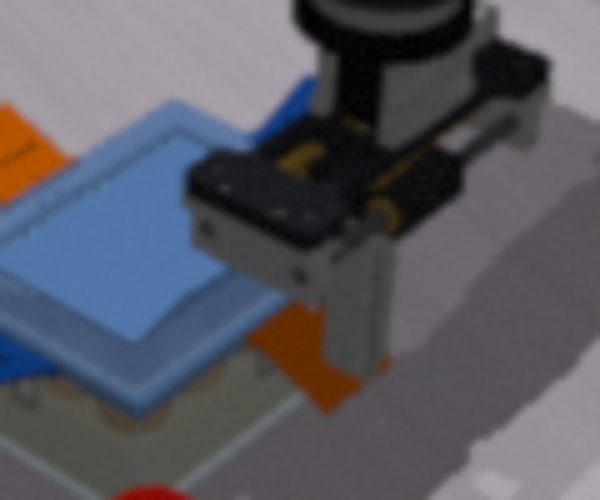

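```bash
python3 - <<'E'
from h import *
c=manip.camera("scene");P=pts(c)
q=P[...,:2]-C;X=q@[np.cos(a),np.sin(a)];Y=q@[-np.sin(a),np.cos(a)]
for u in(362,368,374,380,386,392,396):
    print(u,[(v,int(X[v,u]),int(Y[v,u]),int(P[v,u,2])) for v in range(262,298,3)])
E
```

```text
362 [(262, 87, 98, 202), (265, 80, 93, 188), (268, 83, 95, 183), (271, 81, 94, 174), (274, 8, 37, 96), (277, 13, 42, 93), (280, 22, 49, 93), (283, 29, 55, 92), (286, 39, 63, 92), (289, 46, 69, 91), (292, 49, 72, 86), (295, 32, 59, 60)]
368 [(262, 88, 114, 210), (265, 86, 113, 201), (268, 81, 109, 189), (271, 82, 111, 183), (274, 81, 110, 174), (277, 6, 54, 94), (280, 12, 59, 93), (283, 22, 67, 93), (286, 27, 71, 90), (289, 14, 62, 68), (292, 9, 58, 54), (295, 8, 58, 45)]
374 [(262, 86, 127, 216), (265, 88, 129, 210), (268, 87, 129, 202), (271, 80, 124, 188), (274, 82, 126, 183), (277, 79, 125, 173), (280, 3, 69, 92), (283, 8, 73, 89), (286, 17, 80, 89), (289, 24, 86, 88), (292, -4, 65, 50), (295, -12, 60, 33)]
380 [(262, 77, 136, 215), (265, 87, 143, 217), (268, 86, 143, 208), (271, 90, 146, 205), (274, 747, 613, 803), (277, 79, 140, 181), (280, 82, 142, 176), (283, -3, 82, 86), (286, 3, 87, 85), (289, 8, 91, 81), (292, 15, 97, 79), (295, 22, 103, 78)]
386 [(262, 73, 147, 218), (265, 73, 148, 211), (268, 57, 137, 190), (271, 63, 142, 188), (274, 11, 107, 133), (277, 11, 107, 125), (280, 13, 109, 119), (283, 14, 111, 112), (286, 12, 110, 102), (289, 10, 109, 92), (292, 12, 111, 85), (295, 9, 110, 74)]
392 [(262, 26, 130, 185), (265, 39, 139, 188), (268, 11, 121, 157), (271, 11, 122, 149), (274, 12, 123, 142), (277, 12, 124, 134), (280, 12, 124, 126), (283, 9, 123, 115), (286, 8, 123, 107), (289, 10, 125, 100), (292, 6, 123, 88), (295, 8, 125, 82)]
396 [(262, 26, 140, 190), (265, 28, 142, 184), (268, -1, 123, 151), (271, 1, 125, 145), (274, -1, 124, 134), (277, -2, 124, 126), (280, -6, 122, 114), (283, -5, 124, 107), (286, -3, 126, 101), (289, -6, 124, 90), (292, -17, 118, 71), (295, -86, 74, -3)]
```

The finger is bearing on the clip, which is now about 25° below level at 7 N. The gripper body is well clear at z≈173, so I'll go on along the arc.

Call:
{"name": "servo_tool", "arguments": {"motion": [[[0.0016, -0.0049, -0.011, 0, 0, 0, 1], [0.0037, -0.0114, -0.02, 0, 0, 0, 1], [0.005, -0.0154, -0.024, 0, 0, 0, 1], [0.0063, -0.0194, -0.028, 0, 0, 0, 1], [0.0078, -0.024, -0.031, 0, 0, 0, 1], [0.0092, -0.0285, -0.035, 0, 0, 0, 1], [0.0092, -0.0285, -0.035, 0, 0, 0, 1]]]}}

```text
clock: 4.25
eef_pos: [527.6, 234.3, 32.3]
eef_rot: [3.14, -0.001, 1.884]
wrist_force: [-0.8, 5.8, 6.6]
finger_gap: 0.5
finger_force: 3.7
```

Call:
{"name": "servo_tool", "arguments": {"motion": [[[0.0015, -0.0048, -0.002, 0, 0, 0, 1], [0.0031, -0.0095, -0.003, 0, 0, 0, 1], [0.0043, -0.0133, -0.004, 0, 0, 0, 1], [0.0055, -0.0171, -0.005, 0, 0, 0, 1], [0.0055, -0.0171, -0.005, 0, 0, 0, 1]]]}}

```text
clock: 4.75
eef_pos: [529.8, 225.0, 29.0]
eef_rot: [-3.141, -0.0, 1.884]
wrist_force: [0.1, 1.8, 1.4]
finger_gap: 0.6
finger_force: 0.8
```

Call:
{"name": "servo_tool", "arguments": {"motion": [[[0.0006, -0.0019, 0, 0, 0, 0, 1], [0.0012, -0.0038, 0, 0, 0, 0, 1], [0.0012, -0.0038, 0, 0, 0, 0, 1]]]}}

```text
clock: 5.05
eef_pos: [530.3, 222.8, 29.3]
eef_rot: [-3.141, 0.0, 1.884]
wrist_force: [0.8, 1.0, -0.1]
finger_gap: 0.3
finger_force: 0.0
```

```bash
python3 - <<'E'
from h import *
clips()
E
```

```text
orange 267 X [-22.  24.] Y [-122.  -79.] z [ 90. 105.]
orange 107 X [-1. 28.] Y [75. 80.] z [42. 91.]
blue 185 X [104. 146.] Y [-22.  23.] z [ 89. 107.]
tcp lid -0.006752391321032449 89.75824415325984 29.321279723690786 [ 0.57332312 -0.36677485  0.00574934] [-0.04057277  0.08490746 -0.09791521]
```

Call:
{"name": "servo_tool", "arguments": {"motion": [[[0.0006, -0.0019, 0, 0, 0, 0, 1], [0.0009, -0.0029, 0, 0, 0, 0, 1], [0.0009, -0.0029, 0, 0, 0, 0, 1]]]}}

```text
clock: 5.4
eef_pos: [530.9, 221.6, 29.5]
eef_rot: [-3.142, 0.0, 1.884]
wrist_force: [-0.0, -0.6, -0.3]
finger_gap: 0.8
finger_force: 0.0
```

Call:
{"name": "servo_tool", "arguments": {"motion": [[[0.0006, -0.0019, 0, 0, 0, 0, 1], [0.0006, -0.0019, 0, 0, 0, 0, 1]]]}}

```text
clock: 5.6
eef_pos: [531.0, 221.4, 29.5]
eef_rot: [3.142, -0.001, 1.884]
wrist_force: [-2.0, 5.1, -0.3]
finger_gap: 0.1
finger_force: 2.7
```

Clip +y is home: it's vertical at Y≈80, and the finger met a firm stop at 5 N. I'll retreat and cross to the −y orange clip.

Call:
{"name": "servo_tool", "arguments": {"motion": [[[-0.012, 0.038, 0, 0, 0, 0, 1], [-0.02, 0.06, 0.03, 0, 0, 0, 1], [-0.02, 0.06, 0.12, 0, 0, 0, 1], [-0.02, 0.06, 0.16, 0, 0, 0, 1], [0.122, -0.38, 0.16, 0, 0, 0, 1], [0.122, -0.38, 0.16, 0, 0, 0, 1], [0.122, -0.38, 0.16, 0, 0, 0, 1], [0.122, -0.38, 0.16, 0, 0, 0, 1], [0.122, -0.38, 0.16, 0, 0, 0, 1], [0.122, -0.38, 0.16, 0, 0, 0, 1]]]}}

```text
clock: 6.6
eef_pos: [592.8, 27.2, 109.3]
eef_rot: [-3.142, 0.0, 1.88]
wrist_force: [0.7, -0.4, 0.4]
finger_gap: 0.6
finger_force: 0.0
```

```bash
python3 - <<'E'
from h import *
clips()
E
```

```text
orange 239 X [-22.  23.] Y [-121.  -81.] z [ 89. 105.]
orange 248 X [-23.  26.] Y [75. 81.] z [43. 91.]
blue 225 X [-141. -103.] Y [-20.  21.] z [ 89. 107.]
blue 193 X [104. 147.] Y [-22.  22.] z [ 89. 107.]
tcp lid -0.6590428962499637 -113.54599791074303 109.2342128546249 [-0.42086641  0.93322597 -0.55041802] [-0.05139836  0.0029592   0.00418098]
```

Call:
{"name": "servo_tool", "arguments": {"motion": [[[0, 0, -0.045, 0, 0, 0, 1], [0, 0, -0.064, 0, 0, 0, 1], [0, 0, -0.076, 0, 0, 0, 1], [0, 0, -0.087, 0, 0, 0, 1], [0, 0, -0.098, 0, 0, 0, 1], [0.0006, -0.0019, -0.109, 0, 0, 0, 1], [0.0012, -0.0038, -0.119, 0, 0, 0, 1], [0, 0.0008, -0.13, 0, 0, 0, 1], [-0.0023, 0.0072, -0.139, 0, 0, 0, 1], [-0.0023, 0.0072, -0.139, 0, 0, 0, 1]]]}}

```text
clock: 7.65
eef_pos: [592.4, 34.6, 41.9]
eef_rot: [3.138, 0.002, 1.885]
wrist_force: [-0.5, -4.6, 12.3]
finger_gap: 0.2
finger_force: 5.9
```

Call:
{"name": "servo_tool", "arguments": {"motion": [[[-0.0013, 0.004, -0.004, 0, 0, 0, 1], [-0.0026, 0.008, -0.008, 0, 0, 0, 1], [-0.004, 0.0125, -0.011, 0, 0, 0, 1], [-0.0055, 0.0171, -0.015, 0, 0, 0, 1], [-0.007, 0.0219, -0.018, 0, 0, 0, 1], [-0.0086, 0.0266, -0.02, 0, 0, 0, 1], [-0.0098, 0.0304, -0.021, 0, 0, 0, 1], [-0.0098, 0.0304, -0.021, 0, 0, 0, 1]]]}}

```text
clock: 8.45
eef_pos: [585.8, 50.2, 29.4]
eef_rot: [-3.141, -0.0, 1.885]
wrist_force: [0.3, -0.4, -0.5]
finger_gap: 0.4
finger_force: 0.0
```

Call:
{"name": "servo_tool", "arguments": {"motion": [[[-0.0006, 0.0019, 0, 0, 0, 0, 1], [-0.0012, 0.0038, 0, 0, 0, 0, 1], [-0.0012, 0.0038, 0, 0, 0, 0, 1]]]}}

```text
clock: 8.75
eef_pos: [585.5, 50.9, 29.3]
eef_rot: [-3.141, 0.001, 1.884]
wrist_force: [0.8, -5.0, -1.5]
finger_gap: 0.4
finger_force: 2.8
```

```bash
python3 - <<'E'
from h import *
clips(); clips("top")
E
```

```text
orange 248 X [-24.  26.] Y [75. 81.] z [43. 92.]
blue 217 X [-140. -104.] Y [-20.  21.] z [ 89. 106.]
blue 188 X [103. 147.] Y [-22.  22.] z [ 89. 107.]
tcp lid -0.44527318013238326 -90.88130484746567 29.286611108730856 [ 2.11070469 -5.42352761 -0.54532595] [-0.93294475 -0.21046052 -0.03818862]
orange 16 X [-21.  21.] Y [76. 79.] z [ 83. 105.]
tcp lid -0.4306076156400975 -90.87506648819998 29.279141525289003 [ 2.06920372 -5.36419478 -0.74358834] [-0.87898727 -0.17818825 -0.04935943]
```

Call:
{"name": "servo_tool", "arguments": {"motion": [[[-0.0006, 0.0019, 0, 0, 0, 0, 1], [-0.0012, 0.0038, 0, 0, 0, 0, 1], [-0.0012, 0.0038, 0, 0, 0, 0, 1]]]}}

```text
clock: 9.15
eef_pos: [585.6, 51.0, 29.3]
eef_rot: [3.142, 0.004, 1.883]
wrist_force: [5.6, -17.5, -3.6]
finger_gap: 0.5
finger_force: 9.3
```

Call:
{"name": "servo_tool", "arguments": {"motion": [[[0.012, -0.038, 0, 0, 0, 0, 1], [0.02, -0.06, 0.04, 0, 0, 0, 1], [0.02, -0.06, 0.14, 0, 0, 0, 1], [0.02, -0.06, 0.2, 0, 0, 0.05, 1], [0.209, 0.252, 0.2, 0, 0, 0.5, 1], [0.209, 0.252, 0.2, 0, 0, 0.5, 1], [0.209, 0.252, 0.2, 0, 0, 0.5, 1], [0.209, 0.252, 0.2, 0, 0, 0.5, 1], [0.209, 0.252, 0.2, 0, 0, 0.5, 1], [0.209, 0.252, 0.2, 0, 0, 0.5, 1]]]}}

```text
clock: 10.15
eef_pos: [689.2, 180.6, 128.4]
eef_rot: [-3.141, -0.001, 2.942]
wrist_force: [0.1, -0.3, 0.2]
finger_gap: 0.5
finger_force: 0.0
```

```bash
python3 - <<'E'
from h import *
clips(); c=clips("top"); print(manip.read_state()["eef_rot"],manip.read_state()["joints"].round(2))
cv2.imwrite("pics/t4.png",cv2.resize(c["frame"][170:310,200:360,::-1],None,fx=4,fy=4))
E
```

```text
orange 247 X [-23.  26.] Y [75. 81.] z [42. 91.]
blue 210 X [-141. -105.] Y [-20.  21.] z [ 89. 105.]
blue 166 X [104. 146.] Y [-21.  22.] z [ 89. 106.]
tcp lid 137.90907799909814 0.13004218943571053 128.6256928405211 [ 0.68457306 -0.2519633   0.34142812] [-0.00931842 -0.04309131  0.02382484]
orange 24 X [-23.  22.] Y [-81. -76.] z [85. 97.]
tcp lid 137.84619636414217 -0.2138863308635132 128.91993323976112 [ 0.29838103 -0.14836229  0.21693486] [-0.00147697 -0.01752497 -0.01493244]
[-3.14137384e+00 -8.24987892e-04  2.93697749e+00] [ 0.2   0.71  1.03  0.    1.4  -1.16]
```

View pics/t4.png

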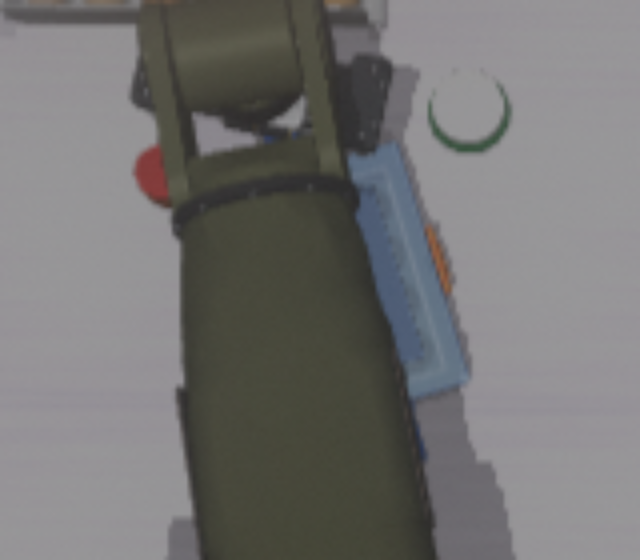

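The top view shows the −y orange clip folded to a thin strip at (440,258), with the jar and pot untouched. I'll finish the turn and descend on the +x blue clip.

Call:
{"name": "servo_tool", "arguments": {"motion": [[[0.002, 0.0006, 0, 0, 0, 0.165, 1], [0.002, 0.0006, 0, 0, 0, 0.165, 1], [0.002, 0.0006, -0.04, 0, 0, 0.165, 1], [0.002, 0.0006, -0.09, 0, 0, 0.165, 1], [0.002, 0.0006, -0.1, 0, 0, 0.165, 1], [0.002, 0.0006, -0.1, 0, 0, 0.165, 1]]]}}

```text
clock: 10.85
eef_pos: [690.1, 179.5, 79.1]
eef_rot: [3.141, -0.001, -2.836]
wrist_force: [1.2, 0.9, 0.7]
finger_gap: 0.6
finger_force: 0.0
```

Call:
{"name": "servo_tool", "arguments": {"motion": [[[0, 0, -0.016, 0, 0, 0, 1], [0, 0, -0.028, 0, 0, 0, 1], [0, 0, -0.038, 0, 0, 0, 1], [0.0019, 0.0006, -0.048, 0, 0, 0, 1], [0.0038, 0.0012, -0.058, 0, 0, 0, 1], [-0.0008, -0.0003, -0.069, 0, 0, 0, 1], [-0.0074, -0.0024, -0.078, 0, 0, 0, 1], [-0.0074, -0.0024, -0.078, 0, 0, 0, 1]]]}}

```text
clock: 11.65
eef_pos: [688.7, 178.9, 42.7]
eef_rot: [-3.141, 0.007, -2.833]
wrist_force: [7.5, 1.1, 8.5]
finger_gap: 0.5
finger_force: 5.6
```

Call:
{"name": "servo_tool", "arguments": {"motion": [[[-0.004, -0.0013, -0.005, 0, 0, 0, 1], [-0.008, -0.0026, -0.01, 0, 0, 0, 1], [-0.0125, -0.004, -0.014, 0, 0, 0, 1], [-0.0171, -0.0055, -0.018, 0, 0, 0, 1], [-0.0171, -0.0055, -0.018, 0, 0, 0, 1]]]}}

```text
clock: 12.15
eef_pos: [680.6, 176.3, 34.3]
eef_rot: [-3.141, 0.008, -2.833]
wrist_force: [7.3, 2.6, 10.1]
finger_gap: 0.5
finger_force: 5.8
```

Call:
{"name": "servo_tool", "arguments": {"motion": [[[-0.0048, -0.0015, -0.002, 0, 0, 0, 1], [-0.0095, -0.0031, -0.004, 0, 0, 0, 1], [-0.0133, -0.0043, -0.005, 0, 0, 0, 1], [-0.0152, -0.005, -0.005, 0, 0, 0, 1], [-0.0152, -0.005, -0.005, 0, 0, 0, 1]]]}}

```text
clock: 12.65
eef_pos: [670.9, 173.2, 29.5]
eef_rot: [-3.141, 0.001, -2.832]
wrist_force: [1.2, -0.1, 1.7]
finger_gap: 0.7
finger_force: 0.8
```

Call:
{"name": "servo_tool", "arguments": {"motion": [[[-0.0019, -0.0006, 0, 0, 0, 0, 1], [-0.0038, -0.0012, 0, 0, 0, 0, 1], [-0.0057, -0.0018, 0, 0, 0, 0, 1], [-0.0057, -0.0018, 0, 0, 0, 0, 1]]]}}

```text
clock: 13.05
eef_pos: [667.5, 172.3, 28.6]
eef_rot: [3.142, -0.001, -2.831]
wrist_force: [0.5, -0.3, -0.2]
finger_gap: 0.6
finger_force: 0.4
```

Snapped free, it seems. Inching in to feel for the stop.

Call:
{"name": "servo_tool", "arguments": {"motion": [[[-0.0019, -0.0006, 0, 0, 0, 0, 1], [-0.0038, -0.0012, 0, 0, 0, 0, 1], [-0.0038, -0.0012, 0, 0, 0, 0, 1]]]}}

```text
clock: 13.35
eef_pos: [667.6, 172.3, 28.8]
eef_rot: [-3.141, 0.005, -2.831]
wrist_force: [17.6, 5.9, -10.2]
finger_gap: 0.8
finger_force: 9.3
```

Call:
{"name": "servo_tool", "arguments": {"motion": [[[0.038, 0.012, 0, 0, 0, 0, 1], [0.057, 0.018, 0.04, 0, 0, 0, 1], [0.057, 0.018, 0.14, 0, 0, 0, 1], [0.057, 0.018, 0.2, 0, 0, 0, 1], [-0.478, -0.153, 0.2, 0, 0, 0, 1], [-0.478, -0.153, 0.2, 0, 0, 0, 1], [-0.478, -0.153, 0.2, 0, 0, 0, 1], [-0.478, -0.153, 0.2, 0, 0, 0, 1], [-0.478, -0.153, 0.2, 0, 0, 0, 1], [-0.478, -0.153, 0.2, 0, 0, 0, 1]]]}}

```text
clock: 14.35
eef_pos: [424.0, 94.5, 128.8]
eef_rot: [3.142, -0.001, -2.831]
wrist_force: [0.4, -0.8, 0.8]
finger_gap: 0.5
finger_force: 0.0
```

Call:
{"name": "servo_tool", "arguments": {"motion": [[[-0.03, -0.009, 0, 0, 0, 0, 1], [-0.03, -0.009, 0, 0, 0, 0, 1]]]}}

```text
clock: 14.55
eef_pos: [410.7, 90.4, 129.4]
eef_rot: [-3.141, 0.001, -2.831]
wrist_force: [-0.1, 0.2, 0.2]
finger_gap: 0.2
finger_force: 0.0
```

```bash
python3 - <<'E'
from h import *
clips(); s=manip.read_state(); print(s["eef_pos"],s["clock"])
E
```

```text
orange 248 X [-23.  26.] Y [75. 81.] z [43. 92.]
blue 216 X [-141. -104.] Y [-20.  21.] z [ 90. 106.]
blue 237 X [103. 108.] Y [-22.  21.] z [46. 91.]
tcp lid -153.444935775789 0.42933659076718345 129.49128893525713 [-0.18816304  0.1748311   0.452231  ] [ 0.03684913 -0.00612926 -0.01340063]
[411.87812416  90.66059302 129.49128894] 14.6
```

The +x clip is vertical (X 103–108), so it's home. My short extra move overshot outward, so I'll shift in by 17 mm and descend on the last clip.

Call:
{"name": "servo_tool", "arguments": {"motion": [[[0.0333, 0.0108, 0, 0, 0, 0, 1], [0.0333, 0.0108, -0.05, 0, 0, 0, 1], [0.0333, 0.0108, -0.1, 0, 0, 0, 1], [0.0333, 0.0108, -0.116, 0, 0, 0, 1], [0.0333, 0.0108, -0.128, 0, 0, 0, 1], [0.0333, 0.0108, -0.138, 0, 0, 0, 1], [0.0314, 0.0102, -0.148, 0, 0, 0, 1], [0.0295, 0.0096, -0.158, 0, 0, 0, 1], [0.0295, 0.0096, -0.158, 0, 0, 0, 1]]]}}

```text
clock: 15.5
eef_pos: [428.6, 95.9, 51.4]
eef_rot: [-3.141, 0.004, -2.831]
wrist_force: [1.0, 0.1, 7.9]
finger_gap: 0.5
finger_force: 3.4
```

Call:
{"name": "servo_tool", "arguments": {"motion": [[[0, 0, -0.012, 0, 0, 0, 1], [0.0063, 0.002, -0.021, 0, 0, 0, 1], [0.0103, 0.0033, -0.026, 0, 0, 0, 1], [0.0143, 0.0046, -0.03, 0, 0, 0, 1], [0.0188, 0.0061, -0.034, 0, 0, 0, 1], [0.0234, 0.0076, -0.038, 0, 0, 0, 1], [0.0234, 0.0076, -0.038, 0, 0, 0, 1]]]}}

```text
clock: 16.2
eef_pos: [439.0, 99.4, 31.7]
eef_rot: [-3.141, 0.001, -2.831]
wrist_force: [-3.6, -1.4, 4.2]
finger_gap: 0.1
finger_force: 2.3
```

Call:
{"name": "servo_tool", "arguments": {"motion": [[[0.0048, 0.0015, -0.002, 0, 0, 0, 1], [0.0095, 0.0031, -0.004, 0, 0, 0, 1], [0.0133, 0.0043, -0.005, 0, 0, 0, 1], [0.0133, 0.0043, -0.005, 0, 0, 0, 1]]]}}

```text
clock: 16.6
eef_pos: [445.6, 101.6, 28.8]
eef_rot: [-3.141, 0.001, -2.831]
wrist_force: [-0.4, -0.7, -0.3]
finger_gap: 0.5
finger_force: 0.1
```

Call:
{"name": "servo_tool", "arguments": {"motion": [[[0.0019, 0.0006, 0, 0, 0, 0, 1], [0.0038, 0.0012, 0, 0, 0, 0, 1], [0.0038, 0.0012, 0, 0, 0, 0, 1]]]}}

```text
clock: 16.9
eef_pos: [447.1, 102.1, 28.5]
eef_rot: [3.142, 0.0, -2.831]
wrist_force: [0.3, -0.1, -0.2]
finger_gap: 0.3
finger_force: 0.0
```

Call:
{"name": "servo_tool", "arguments": {"motion": [[[0.0019, 0.0006, 0, 0, 0, 0, 1], [0.0038, 0.0012, 0, 0, 0, 0, 1], [0.0038, 0.0012, 0, 0, 0, 0, 1]]]}}

```text
clock: 17.2
eef_pos: [448.9, 102.7, 28.5]
eef_rot: [-3.142, 0.0, -2.831]
wrist_force: [0.1, 0.3, -0.1]
finger_gap: 0.7
finger_force: 0.0
```

Call:
{"name": "servo_tool", "arguments": {"motion": [[[0.0019, 0.0006, 0, 0, 0, 0, 1], [0.0038, 0.0012, 0, 0, 0, 0, 1], [0.0038, 0.0012, 0, 0, 0, 0, 1]]]}}

```text
clock: 17.5
eef_pos: [449.2, 102.8, 28.3]
eef_rot: [3.141, -0.004, -2.831]
wrist_force: [-10.9, -4.6, 9.4]
finger_gap: 0.5
finger_force: 6.3
```

Firm stop at about 12 N. Retreating and raising the arm clear.

Call:
{"name": "servo_tool", "arguments": {"motion": [[[-0.03, -0.01, 0, 0, 0, 0, 1], [-0.057, -0.018, 0.03, 0, 0, 0, 1], [-0.057, -0.018, 0.12, 0, 0, 0, 1], [-0.057, -0.018, 0.22, 0, 0, 0, 1], [-0.08, -0.1, 0.3, 0, 0, 0, 1], [-0.08, -0.25, 0.3, 0, 0, 0, 1], [-0.08, -0.4, 0.3, 0, 0, 0, 1], [-0.08, -0.4, 0.3, 0, 0, 0, 1], [-0.08, -0.4, 0.3, 0, 0, 0, 1], [-0.08, -0.4, 0.3, 0, 0, 0, 1]]]}}

```text
clock: 18.5
eef_pos: [410.5, -97.6, 178.4]
eef_rot: [3.141, -0.0, -2.834]
wrist_force: [0.2, 0.6, 0.7]
finger_gap: 0.3
finger_force: 0.0
```

```bash
python3 - <<'E'
from h import *
clips(); c=clips("top")
cv2.imwrite("pics/t5.png",cv2.resize(c["frame"][170:310,200:360,::-1],None,fx=4,fy=4))
E
```

```text
orange 247 X [-22.  26.] Y [75. 80.] z [43. 92.]
blue 241 X [103. 108.] Y [-23.  21.] z [46. 91.]
tcp lid -212.33435609881428 -177.24276457677715 178.30405360328538 [-0.51787701 -0.12284338 -0.17345297] [ 0.09094378 -0.00354664 -0.00480558]
orange 18 X [-20.  22.] Y [-80. -77.] z [ 86. 100.]
tcp lid -212.04291316011208 -176.65708538409874 178.36578551109716 [ 0.44605156 -0.68742661 -0.01725952] [ 0.06317914 -0.03603039 -0.00776242]
```

View pics/t5.png

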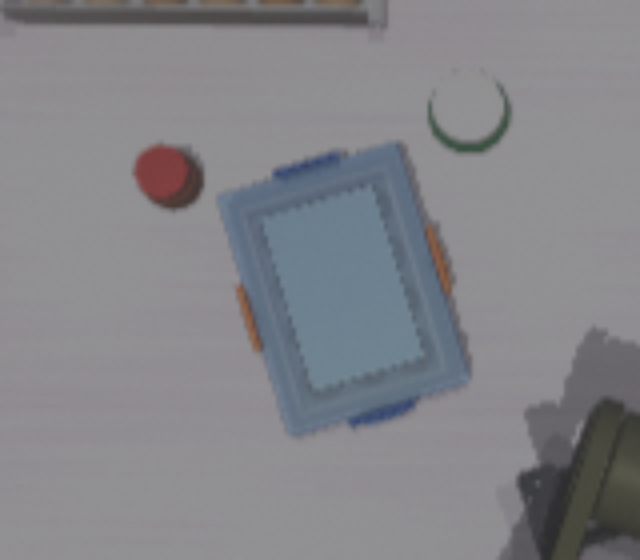

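All four clips show as thin strips at the lid's edges: blue at (308,165) and (383,412), orange at (250,318) and (440,260). The jar (165,173) and pot (468,110) haven't moved.

```bash
python3 -c "
from cell import manip
print(manip.sign_off())"
```

```text
the job is handed in; nothing more can be done
None
```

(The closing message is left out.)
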